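# Scan a sample bottle, load the cam lift and hold it at full lift

## Robot

A 6-joint arm with a two-finger parallel gripper is mounted at the origin on the work surface. World frame = base frame: x ahead of the robot, y to its left, z up, the work surface at z = 0. Lengths are in m, angles in rad, forces in N, time in s.
With the tool pointing down it reaches from about 0.35 to 0.975 m from the base axis. Payload 4.9 kg.
Tool frame: the origin (TCP) lies midway between the tips of the shut fingers; the grasp point (between the pads) lies 19 mm behind it; z points along the fingers, y is the line along which they close (so a half turn about z gives the same grasp; the last joint's range is limited). The gripper opens to 85 mm and grips with 20 to 120 N. Pads are 22 mm wide; open, the fingers measure 114 mm over their backs; the gripper's body (76 mm by 85 mm) begins 54 mm behind the grasp point. The pads swing forward as they close: fully open they stand 13 mm farther back than shut.
Start: joints at [1.061, 0.053, 1.613, -0, 1.476, -0.119], TCP at [0.238, 0.578, 0.203] pointing down, gripper open.
Joint ranges: [-3.01, 3.01], [-1.01, 2.22], [0.06, 2.58], [-1.02, 4.17], [0.09, 2.62], [-3.14, 3.14]. Speed limits (rad/s): [2.57, 2.57, 3.14, 3.14, 3.14, 3.14].

## Interface

Orientations are given as a unit quaternion [w, x, y, z].
In Python, from plant import state, grab_frame, camera_info, job_done, spot_in, masks_of, pinpoint gives the robot as it stands.
- The arm moves only by the shell command python3 -m handwheel 'ROWS' [OPENING]. ROWS is JSON, a list that holds one entry, the list of rows, each a list of 6 numbers: the shift along the world's x, y, z in m, then the turn, a rotation vector about the world's x, y, z in degrees. In form: [[[tx, ty, tz, ax, ay, az], ...]]. A call has 1 to 20 rows; each row shifts and turns the commanded pose from where the row before left it; what a row does not reach is not made up. A row lasts 1/12 s, in which the tool goes at most 41.7 mm and 7.16 degrees, less where a joint would pass 70% of its speed; a pose out of reach is approached as far as the arm can. A call is refused whole if a number of a shift passes 0.0417 or a number of a turn 7.16, either way. A call with a gripper value outside its range is refused whole. OPENING is the opening, from 0 (shut) to 1 (fully open), set as the call begins (- or left out, the last holds). The fingers move at their own pace and stop on an object; the grip force is fixed at half the most. Time passes only in rows, so rows that do not move let the fingers close. It gives the time, the measured TCP pose, the force, the opening and the grip force at its end, in the units of the state.
- state(): the state, without advancing time (a new reading comes with each control period).
- grab_frame(name): name is "side" or "top" or "wrist"; returns (picture, depth): 420x560x3 uint8, blue, green, red; 420x560 float32, m along the optical axis (not along the pixel's ray), 0 where there is no reading.
- camera_info(name): a dict with "fx", "fy", "cx", "cy" (pixels), "T" (4x4, takes a point from camera to world coordinates). Camera axes: x right, y up, looking along -z (the intrinsics and any distortion apply to the point x, -y, -z); pixel columns grow to the right and rows downward; lengths in m; the calibration is good to about 2 mm. A picture is of the moment at which its call begins: read the wrist's pose just before it. camera_info takes no time and is no camera call; for the wrist camera it gives the pose at the moment of the call.
- job_done(): hands the job in; it is judged then, once.
Trained networks look in the newest picture that a camera, given by its name, has taken for a name from the list of things; names that differ only in an ending like _2 or _b are one class to them, and where a whole thing is asked for, a point or a joint stands for the part that bears it (a point fixed in the world has none). Each returns a list of dicts, best first, with "conf" (0 to 1); they miss things now and then, are a little off and sometimes report something else, mostly with a low value. They report only what shows in the picture. A call takes as long as a camera call.
- spot_in(camera, thing): "box" ([left, top, width, height] in pixels, round what is visible of it).
- masks_of(camera, thing): "region" (420x560 bool, what is visible of it) and "box" ([left, top, width, height] in pixels, round what is visible of it).
- pinpoint(camera, thing): "position" ([column, row] in pixels: a listed point, or the origin of a listed thing).
The state is a dict: "time": time; "joint_pos": joint angles; "joint_vel": joint speeds; "joint_efforts": joint torques, N m; "tool_pos": TCP position; "tool_rot": TCP orientation; "contact_force": force on the tool from outside, world axes, zero at the start; "ft_torque": the same for the moment, N m; "gripper_width": opening from 0.0 (shut) to 1.0 (fully open); "grasp_force": force on a finger pad.
Only numpy, scipy, OpenCV 4.12 (cv2) and the standard library are available. Lean on these libraries where they do the work, as an engineer would, in place of code of your own. Each camera call takes 0.05 s, during which the arm holds its last target. There are 200 camera calls.

## Task

Pick up the black-capped sample bottle and hold it up, upright, about 45 mm in front of the label reader's window: first the blue label facing the window for a moment, then, turned half round, the yellow label. Then stand the bottle in the round socket of the cam lift and let go of it, and swing the lift's spring-return lever by its red grip until it stands straight up, the cam's highest lift. Finish while still holding the lever there (it falls back if let go), and leave the other two bottles and the tube rack as they are.

Things in the scene. Friction and masses are not known exactly. Their poses are not given: they have to be found in the camera images.
- sample: the sample bottle, loose, 90 to 180 g: white upright cylinder, 40 mm diameter, 110 mm tall, straight walls, the top 20 mm a black cap. Origin: centre of its underside, z up. Blue label on its +x side, yellow on its -x side, both 22 to 64 mm above the underside; the cap's top has a blue and a yellow patch on the same sides. Stands on the bench at any yaw, in a row with the spare bottles.
- reader: the label reader, fixed: a white box head 75 mm wide, 60 mm deep, 60 to 130 mm above the bench, on a black foot 90 x 90 mm. Origin: centre of the foot's underside; its dark window faces its own -x, which points roughly across the bench to the robot's right (world -y).
- reader_window (a point): centre of the reader's dark window (red line across it), 100 mm above the bench, on the front of the head, 31 mm along the reader's -x from its origin. A label reads when it faces the window, centred on it to about 25 mm, 10 to 90 mm away.
- lift: the cam lift's base, fixed: aluminium plate 120 x 130 mm, 8 mm thick, with two grey bearing blocks. Origin: centre of the plate's underside, z up; its -x points roughly to the robot. Behind the platform (65 mm and more along +x) stands a white optical head, 50 mm wide, up to 145 mm above the bench.
- platform: the lift's moving platform, 80 x 80 mm, over the middle of the lift. Origin: on its top surface, at the centre of the socket, 99 mm above the bench when down; the cam raises it by 13 mm at most. The grey socket ring on it is 50 mm inside and 58 mm outside in diameter, 14 mm high; the bottle stands on the platform inside it.
- cam_lever (a joint): angle of the cam lever, rad: 0 at rest, leaning 66 degrees from upright towards the lift's -x (the robot); grows as it swings up and over towards +x. 1.15: straight up, highest lift; beyond that the platform sinks again; stop at 1.60. A spring returns it to 0, with 0.3 N m at rest and 0.5 N m when upright (about 4 N at the grip).
- lever_axis (a point): where the lever's plane meets its pivot axis, 46 mm above the bench and 100 mm along the lift's -y from the middle of the lift. The pivot axis is parallel to the lift's y.
- lever_grip (a point): centre of the lever's red grip, 125 mm from the pivot axis (97 mm above the bench at rest, 171 mm upright). Grip: cylinder 24 mm in diameter, 26 mm long, axis along the lift's y, flat ends; a steel arm 8 mm wide (y) and 10 mm thick runs from it straight to the pivot. Can be pinched from above over the flat ends; it turns between the fingers as the lever swings.
- spare_green: a bystander bottle of the same size with white cap and green labels, standing on the bench; origin at the centre of its underside.
- spare_red: a bystander bottle of the same size with white cap and red labels, standing on the bench; origin at the centre of its underside.
- tube_rack: a bystander, white rack of capped tubes, 60 x 130 x 94 mm, standing on the bench beyond the reader and the lift; origin at the centre of its underside.

How it is judged:
By the outcome, as a careful person would: the job done as asked, in the order asked, and still so for the second after the job is handed in, while the arm keeps its last pose, push and grip.
It also fails if it takes over 66 s, if anything falls off the work surface, if the arm or the gripper's body presses on something with over 40 N, if the wrist force passes 120 N, or if a joint passes its speed limit or range.

## Working session

There is one attempt and no reset: what is moved stays moved. The work goes in short steps, Python scripts to look and compute and a shell command to move; the robot and the scene stay as the last step left them, time stands still between calls to the robot, and variables do not carry over. Pictures are saved under pics/ and viewed, at most 12 in all, crops included, and the job is handed in when it is done.

```bash
ls; mkdir -p pics
cat > h.py <<'E'
import numpy as np, cv2
from plant import *
def ray(cam,uv):
    i=camera_info(cam);T=np.array(i["T"]);d=np.array([(uv[0]-i["cx"])/i["fx"],-(uv[1]-i["cy"])/i["fy"],-1.])
    return T[:3,3],T[:3,:3]@d,i
def atz(cam,uv,z):
    o,d,_=ray(cam,uv);return o+d*(z-o[2])/d[2]
def cloud(cam,depth,mask):
    v,u=np.nonzero(mask&(depth>0));i=camera_info(cam);T=np.array(i["T"]);z=depth[v,u]
    p=np.c_[(u-i["cx"])/i["fx"]*z,-(v-i["cy"])/i["fy"]*z,-z]
    return p@T[:3,:3].T+T[:3,3]
E
python3 - <<'E'
from h import *
np.set_printoptions(precision=3,suppress=True)
ims=[]
for c in ["side","top"]:
    im,d=grab_frame(c);cv2.imwrite(f"pics/{c}0.png",im);np.save(f"{c}d.npy",d)
    i=camera_info(c);print(c,{k:v for k,v in i.items() if k!="T"},np.array(i["T"]).tolist())
    for t in ["sample","spare_green","spare_red","reader_window","reader","lift","platform","lever_axis","lever_grip","tube_rack"]:
        p=pinpoint(c,t)
        print(t,[(np.round(q["position"],1).tolist(),round(q["conf"],2)) for q in p[:2]])
print(state())
E
```

```text
pics
side {'fx': 527.5340439999429, 'fy': 527.5340439999429, 'cx': 280.3324782395217, 'cy': 197.3799719573012} [[0.9878212066370061, 0.10851807583771632, -0.11150377094380691, 0.4944635264004483], [-0.15550846348503405, 0.7122344762387616, -0.684499210110151, -0.8254112303673367], [0.005136292703218864, 0.6935026157653457, 0.7204357989605252, 1.0237118181118434], [0.0, 0.0, 0.0, 1.0]]
sample [([206.1, 238.7], 0.77), ([259.4, 159.7], 0.32)]
spare_green [([213.4, 201.0], 0.8)]
spare_red [([218.1, 171.6], 0.61)]
reader_window [([262.9, 137.4], 0.92)]
reader [([259.8, 159.5], 0.69)]
lift [([271.4, 286.6], 0.58)]
platform [([273.1, 258.2], 0.66), ([269.9, 287.9], 0.49)]
lever_axis [([287.2, 313.9], 0.97)]
lever_grip [([236.1, 314.0], 0.9)]
tube_rack [([324.5, 202.1], 0.98), ([286.3, 312.3], 0.58)]
top {'fx': 394.61985883050335, 'fy': 394.61985883050335, 'cx': 275.5589449292101, 'cy': 214.16020024221757} [[-0.024392371033820224, 0.9991743053348371, -0.03249184196062355, 0.5695015556632127], [-0.9991123417140284, -0.02324851448872002, 0.03512883728189817, 0.06651093915906398], [0.0343444445
[... 294 characters left out ...]
.95), ([382.9, 211.7], 0.52)]
platform [([346.9, 210.2], 0.58)]
lever_axis [([380.6, 212.1], 0.97), ([401.7, 258.4], 0.21)]
lever_grip [([400.8, 254.3], 0.57)]
tube_rack [([246.3, 144.8], 0.75), ([380.7, 209.9], 0.67)]
{'time': 1.1, 'joint_pos': array([ 1.061,  0.053,  1.613, -0.   ,  1.476, -0.119]), 'joint_vel': array([-0.   ,  0.   ,  0.003, -0.002,  0.   ,  0.001]), 'joint_efforts': array([  0.001, -39.372, -37.045,  -0.   ,   0.001,   0.   ]), 'tool_pos': array([0.238, 0.578, 0.203]), 'tool_rot': array([ 0.   ,  0.194,  0.981, -0.   ]), 'contact_force': array([-0.276, -0.301, -0.28 ]), 'ft_torque': array([ 0.007, -0.03 ,  0.016]), 'grasp_force': 0.0, 'gripper_width': 1.0007379289119398}
```

View pics/side0.png

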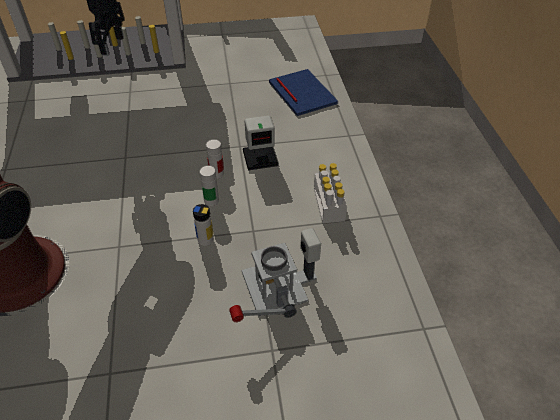

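View pics/top0.png

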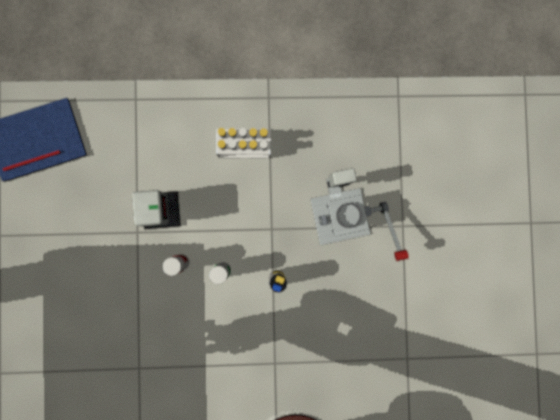

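Run:
```python
from h import *
np.set_printoptions(precision=3,suppress=True)
S=dict(sample=(206.1,238.7,0),spare_green=(213.4,201,0),spare_red=(218.1,171.6,0),reader_window=(262.9,137.4,.1),reader=(259.8,159.5,0),lift=(271.4,286.6,0),platform=(273.1,258.2,.099),lever_axis=(287.2,313.9,.046),lever_grip=(236.1,314,.097),tube_rack=(324.5,202.1,0))
Tt=dict(spare_green=(224.8,274.7,0),spare_red=(181.8,262.1,0),reader_window=(165.3,208.8,.1),reader=(157.5,207.1,0),lift=(340.2,212.9,0),platform=(346.9,210.2,.099),lever_axis=(380.6,212.1,.046),lever_grip=(400.8,254.3,.097),tube_rack=(246.3,144.8,0))
for c,D in (("side",S),("top",Tt)):
    for k,(u,v,z) in D.items(): print(c,k,atz(c,(u,v),z)[:2])
for c in("side","top"):
    im=cv2.imread(f"pics/{c}0.png");d=np.load(f"{c}d.npy")
    hsv=cv2.cvtColor(im,cv2.COLOR_BGR2HSV)
    # black-cap points
    m=np.ones(d.shape,bool);v,u=np.nonzero(d>0);P=cloud(c,d,m);h=hsv[v,u]
    near=(P[:,0]>.2)&(P[:,0]<.7)&(P[:,1]>-.2)&(P[:,1]<.5)
    cap=near&(h[:,2]<70)&(abs(P[:,2]-.11)<.006)
    print(c,"dark at .11",cap.sum(),np.median(P[cap],0) if cap.any() else "")
    for n,a,b in(("blue",100,130),("yel",20,35)):
        q=near&(h[:,0]>a)&(h[:,0]<b)&(h[:,1]>110)&(abs(P[:,2]-.11)<.006)
        print(n,q.sum(),P[q].mean(0) if q.any() else "")
```

```text
side sample [0.447 0.033]
side spare_green [0.474 0.161]
side spare_red [0.495 0.274]
side reader_window [0.626 0.284]
side reader [0.618 0.306]
side lift [ 0.588 -0.133]
side platform [ 0.593 -0.127]
side lever_axis [ 0.607 -0.238]
side lever_grip [ 0.499 -0.253]
side tube_rack [0.767 0.112]
top spare_green [0.454 0.162]
top spare_red [0.488 0.268]
top reader_window [0.616 0.282]
top reader [0.626 0.326]
top lift [ 0.601 -0.132]
top platform [ 0.604 -0.128]
top lever_axis [ 0.599 -0.222]
top lever_grip [ 0.5  -0.25]
top tube_rack [0.779 0.101]
side dark at .11 372 [0.588 0.011 0.109]
blue 50 [0.461 0.056 0.109]
yel 40 [0.466 0.048 0.109]
top dark at .11 125 [0.452 0.047 0.11 ]
blue 64 [0.436 0.037 0.111]
yel 73 [0.453 0.031 0.111]
```

Run:
```python
from h import *
np.set_printoptions(precision=3,suppress=True)
T=np.array(camera_info("wrist")["T"]);i=camera_info("wrist");print(T,i["fx"],i["cx"],i["cy"])
for c,(x0,y0,x1,y1) in (("side",(185,195,220,225)),("top",(262,266,295,300))):
    im=cv2.imread(f"pics/{c}0.png");hsv=cv2.cvtColor(im,cv2.COLOR_BGR2HSV)[y0:y1,x0:x1]
    for n,a,b in(("blue",100,130),("yel",18,38)):
        v,u=np.nonzero((hsv[...,0]>a)&(hsv[...,0]<b)&(hsv[...,1]>110)&(hsv[...,2]>90))
        p=np.array([u.mean()+x0,v.mean()+y0]);print(c,n,len(u),p,atz(c,p,.11)[:2])
```

```text
[[ 0.381 -0.889 -0.253  0.174]
 [ 0.925  0.366  0.105  0.605]
 [-0.001 -0.274  0.962  0.375]
 [ 0.     0.     0.     1.   ]] 333.0878855671954 279.9158006751023 205.6916570771365
side blue 29 [196.552 208.69 ] [0.435 0.036]
side yel 31 [204.548 210.097] [0.454 0.029]
top blue 51 [276.451 287.549] [0.435 0.037]
top yel 69 [279.159 278.565] [0.455 0.031]
```

```bash
python3 -m handwheel '[[[0.012,-0.036,0.01,0,0,-5],[0.012,-0.036,0.01,0,0,-5],[0.012,-0.036,0.01,0,0,-5],[0.012,-0.036,0.01,0,0,-5],[0.012,-0.036,0.01,0,0,-5],[0.012,-0.036,0.01,0,0,-5],[0.012,-0.036,0.01,0,0,-5],[0.012,-0.036,0.01,0,0,-5],[0.012,-0.036,0.01,0,0,-5],[0.012,-0.036,0.01,0,0,-5],[0.012,-0.036,0,0,0,-5],[0.012,-0.036,0,0,0,-5],[0.012,-0.036,0,0,0,-5],[0.012,-0.036,0,0,0,-2],[0.012,-0.036,0,0,0,0],[0,0,0,0,0,0],[0,0,0,0,0,0]]]' 1
python3 - <<'E'
from h import *
np.set_printoptions(precision=3,suppress=True)
T=np.array(camera_info("wrist")["T"]);print(T, state()["joint_pos"])
im,d=grab_frame("wrist");cv2.imwrite("pics/w1.png",im);np.save("w1d.npy",d)
print([(q["position"],q["conf"]) for q in pinpoint("wrist","sample")])
E
```

```text
time: 2.52
tool_pos: [0.4182, 0.0364, 0.3026]
tool_rot: [-0.0, 0.705, 0.709, -0.0]
contact_force: [-1.0, 0.1, -0.6]
gripper_width: 1.004
grasp_force: 0.0
[[ 1.    -0.006 -0.001  0.418]
 [ 0.006  0.962  0.274  0.106]
 [-0.    -0.274  0.962  0.475]
 [ 0.     0.     0.     1.   ]] [-0.091 -0.499  1.917  0.     1.724 -0.097]
[([301.3, 162.6], 0.59)]
```

View pics/w1.png

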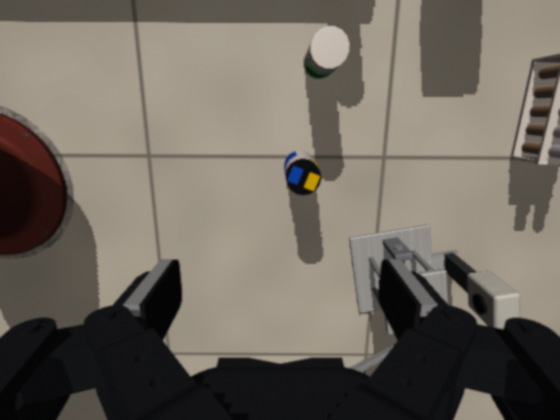

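Run:
```python
from h import *
np.set_printoptions(precision=3,suppress=True)
im=cv2.imread("pics/w1.png");hsv=cv2.cvtColor(im,cv2.COLOR_BGR2HSV);x0,y0=280,160;s=hsv[160:200,280:330];P=[]
for n,a,b in(("blue",100,130),("yel",15,38)):
    v,u=np.nonzero((s[...,0]>a)&(s[...,0]<b)&(s[...,1]>150)&(s[...,2]>90))
    if n=="blue":
        k=v>5; v,u=v[k],u[k]
    p=np.array([u.mean()+x0,v.mean()+y0]);P.append(atz("wrist",p,.11)[:2]);print(n,len(u),p,P[-1])
dd=P[0]-P[1];print((P[0]+P[1])/2,np.degrees(np.arctan2(dd[1],dd[0])))
t=cv2.imread("pics/top0.png");a=t[180:240,125:195];b=t[160:270,300:420]
cv2.imwrite("pics/crop.png",np.hstack([cv2.resize(a,(380,326),interpolation=cv2.INTER_CUBIC),cv2.resize(b,(356,326),interpolation=cv2.INTER_CUBIC)]))
```

```text
blue 180 [294.922 174.667] [0.435 0.041]
yel 206 [311.621 180.879] [0.454 0.034]
[0.444 0.037] 160.0592753851853
```

View pics/crop.png

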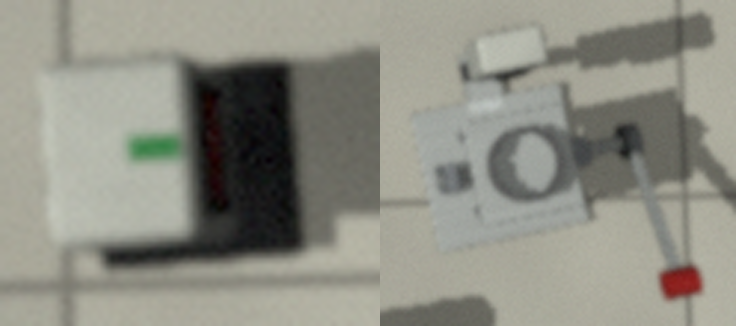

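```bash
python3 -m handwheel '[[[0.0132,0,-0.02,0,0,0],[0.0131,-0.0014,-0.02,0,0,0],[0,0,-0.03,0,0,0],[0,0,-0.035,0,0,0],[0,0,-0.035,0,0,0],[0,0,-0.03,0,0,0],[0,0,-0.025,0,0,0],[0,0,-0.02,0,0,0],[0,0,-0.015,0,0,0],[0,0,-0.0046,0,0,0],[0,0,0,0,0,0],[0,0,0,0,0,0]]]' 1
python3 -m handwheel '[[[0,0,0,0,0,0],[0,0,0,0,0,0],[0,0,0,0,0,0],[0,0,0,0,0,0],[0,0,0,0,0,0],[0,0,0,0,0,0],[0,0,0,0,0,0],[0,0,0,0,0,0]]]' 0
```

```text
time: 3.62
tool_pos: [0.4448, 0.0374, 0.0689]
tool_rot: [0.0, 0.703, 0.712, 0.0]
contact_force: [-0.2, 0.0, -0.5]
gripper_width: 1.002
grasp_force: 0.0
time: 4.28
tool_pos: [0.4453, 0.0363, 0.0694]
tool_rot: [0.001, 0.703, 0.711, 0.001]
contact_force: [-1.4, -0.8, 6.3]
gripper_width: 0.437
grasp_force: 59.9
```

```bash
python3 -m handwheel '[[[0,0,0.01,0,0,0],[0,0,0.025,0,0,0],[0,0,0.03,0,0,0],[0.01,0,0.03,0,0,-6],[0.015,0.015,0.03,0,0,-6],[0.018,0.018,0.01,0,0,-6],[0.018,0.02,0,0,0,-6],[0.018,0.02,0,0,0,-6],[0.018,0.02,0,0,0,-6],[0.018,0.02,0,0,0,-6],[0.018,0.02,0,0,0,-6],[0.018,0.02,-0.01,0,0,-6],[0.013,0.015,-0.015,0,0,-6],[0.01,0.01,-0.02,0,0,-5],[0.003,0.004,-0.02,0,0,-3.5],[0,0,-0.013,0,0,0],[0,0,0,0,0,0],[0,0,0,0,0,0],[0,0,0,0,0,0],[0,0,0,0,0,0]]]' 0
python3 - <<'E'
from h import *
im,d=grab_frame("side");cv2.imwrite("pics/s2.png",im[80:280,150:430]);
im,d=grab_frame("top");cv2.imwrite("pics/t2.png",im)
a=cv2.imread("pics/s2.png");b=im[150:290,120:316]
cv2.imwrite("pics/c2.png",np.hstack([cv2.resize(a,(400,286),interpolation=3),cv2.resize(b,(400,286),interpolation=3)]))
print(state()["joint_pos"],[(q["position"],q["conf"]) for q in pinpoint("side","sample")])
E
```

```text
time: 5.95
tool_pos: [0.6223, 0.2182, 0.1273]
tool_rot: [-0.0, 0.981, 0.192, 0.002]
contact_force: [0.1, -0.3, -1.4]
gripper_width: 0.434
grasp_force: 60.4
[ 2.24693444e-01  1.84491999e-01  1.59841693e+00 -1.11316334e-05
  1.35575524e+00  1.40971085e+00] [([266.1, 165.5], 0.63), ([218.0, 173.2], 0.3)]
```

View pics/c2.png

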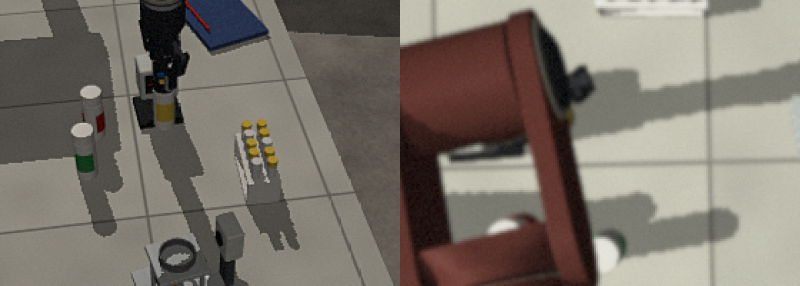

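```bash
python3 -m handwheel '[[[0,0,0,0,0,0],[0,0,0,0,0,0],[0,0,0,0,0,0],[0,0,0,0,0,0],[0,0,0,0,0,0],[0,0,0,0,0,0],[0,0,0,0,0,7],[0,0,0,0,0,7],[0,0,0,0,0,7],[0,0,0,0,0,7],[0,0,0,0,0,7],[0,0,0,0,0,7],[0,0,0,0,0,7],[0,0,0,0,0,7],[0,0,0,0,0,7],[0,0,0,0,0,7],[0,0,0,0,0,7],[0,0,0,0,0,7],[0,0,0,0,0,7],[0,0,0,0,0,7]]]' 0
python3 -m handwheel '[[[0,0,0,0,0,7],[0,0,0,0,0,7],[0,0,0,0,0,7],[0,0,0,0,0,7],[0,0,0,0,0,7],[0,0,0,0,0,7],[0,0,0,0,0,7],[0,0,0,0,0,7],[0,0,0,0,0,7],[0,0,0,0,0,7],[0,0,0,0,0,7],[0,0,0,0,0,5],[0,0,0,0,0,0],[0,0,0,0,0,0],[0,0,0,0,0,0],[0,0,0,0,0,0],[0,0,0,0,0,0],[0,0,0,0,0,0],[0,0,0,0,0,0],[0,0,0,0,0,0]]]' 0
python3 - <<'E'
from h import *
im,d=grab_frame("side");cv2.imwrite("pics/s3.png",cv2.resize(im[100:240,180:340],(640,560),interpolation=3))
E
```

```text
time: 7.77
tool_pos: [0.6213, 0.2185, 0.125]
tool_rot: [-0.0, 0.497, 0.868, -0.0]
contact_force: [-1.1, 0.5, -1.2]
gripper_width: 0.438
grasp_force: 60.5
time: 9.43
tool_pos: [0.6214, 0.2184, 0.1251]
tool_rot: [0.0, -0.192, 0.981, -0.0]
contact_force: [0.5, -0.5, -0.1]
gripper_width: 0.437
grasp_force: 60.4
```

View pics/s3.png

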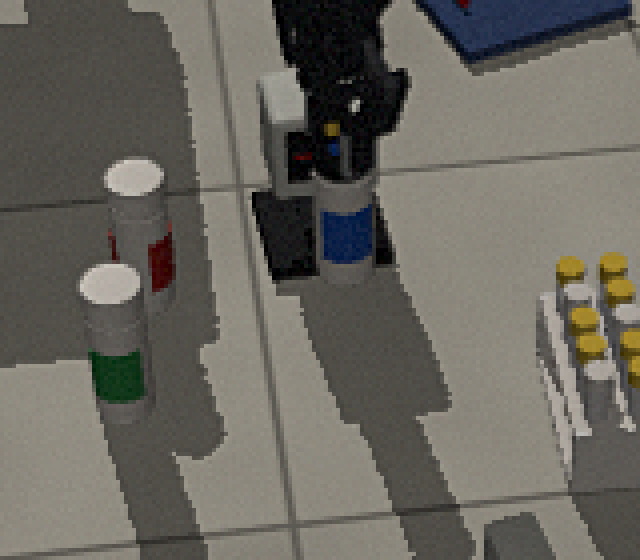

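```bash
python3 -m handwheel '[[[0,0,0,0,0,0],[0,0,0,0,0,0],[0,0,0,0,0,0],[0,-0.01,0.01,0,0,0],[0,-0.02,0.025,0,0,0],[0,-0.025,0.03,0,0,-2],[0.005,-0.03,0.03,0,0,-2],[0.008,-0.03,0.03,0,0,-2],[0.01,-0.03,0.015,0,0,-2],[0.01,-0.03,0,0,0,-2],[0.01,-0.03,0,0,0,-2],[0.01,-0.03,0,0,0,0],[0.008,-0.03,0,0,0,0],[0.005,-0.03,0,0,0,0],[0.002,-0.02,0,0,0,0],[0,-0.013,0,0,0,0],[0,-0.005,0,0,0,0],[0,0,0,0,0,0],[0,0,0,0,0,0],[0,0,0,0,0,0]]]' 0
python3 - <<'E'
from h import *
np.set_printoptions(precision=4,suppress=True)
im,d=grab_frame("wrist");cv2.imwrite("pics/w4.png",im);np.save("w4d.npy",d)
for t,z in (("platform",.099),("lift",0),("lever_axis",.046),("lever_grip",.097)):
    for q in pinpoint("wrist",t)[:1]: print(t,np.round(q["position"],1),round(q["conf"],2),atz("wrist",q["position"],z)[:2])
E
```

```text
time: 11.15
tool_pos: [0.6889, -0.1114, 0.2636]
tool_rot: [0.0, -0.089, 0.996, 0.0]
contact_force: [-0.2, 0.2, -1.8]
gripper_width: 0.438
grasp_force: 60.5
platform [280.2  84.1] 0.75 [ 0.5967 -0.1273]
lift [281.   82.4] 0.67 [ 0.5875 -0.1281]
lever_axis [189.9  83.8] 0.79 [ 0.6102 -0.2262]
```

View pics/w4.png

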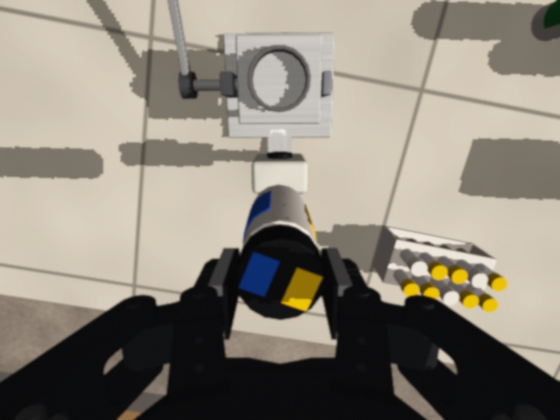

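Run:
```python
from h import *
np.set_printoptions(precision=4,suppress=True)
im=cv2.imread("pics/w4.png");g=cv2.GaussianBlur(cv2.cvtColor(im,6),(3,3),0)
c=cv2.HoughCircles(g[30:125,235:325],cv2.HOUGH_GRADIENT,1,5,param1=100,param2=12,minRadius=22,maxRadius=36)
for x,y,r in c[0][:5]:print(x+235,y+30,r,atz("wrist",(x+235,y+30),.113)[:2], r/camera_info("wrist")["fx"]*.32*2)
# Bottle in hand: patches
d=np.load("w4d.npy");P=cloud("wrist",d,np.ones(d.shape,bool));
k=(abs(P[:,0]-.6)<.045)&(abs(P[:,1]+.127)<.045)&(P[:,2]>.107)&(P[:,2]<.119)
print(k.sum(),P[k].mean(0),(P[k].max(0)+P[k].min(0))/2,np.ptp(P[k],axis=0))
```

```text
278.5 79.5 31.9 [ 0.5941 -0.1298] 0.06129313
270.5 81.5 34.3 [ 0.5971 -0.1366] 0.06590453
279.5 73.5 28.8 [ 0.5889 -0.1298] 0.05533674
256.5 78.5 29.9 [ 0.5968 -0.1496] 0.0574503
285.5 78.5 32.1 [ 0.5922 -0.1237] 0.06167741
937 [ 0.5915 -0.1304  0.1132] [ 0.5934 -0.13    0.1116] [0.057  0.0572 0.0092]
```

```bash
python3 - <<'E'
from h import *
im=cv2.imread("pics/w4.png");hsv=cv2.cvtColor(im,40)[245:320,235:330];P=[]
for a,b in((100,130),(15,38)):
    m=((hsv[...,0]>a)&(hsv[...,0]<b)&(hsv[...,1]>150)&(hsv[...,2]>90)).astype(np.uint8)
    n,l,s,c=cv2.connectedComponentsWithStats(m);k=1+np.argmax(s[1:,4]);P.append(c[k]+[235,245]);print(s[k],P[-1])
p=(P[0]+P[1])/2;print(p,atz("wrist",p,.305)-state()["tool_pos"])
E
python3 -m handwheel '[[[-0.008,-0.002,0,0,0,0],[-0.014,-0.003,0,0,0,0],[-0.018,-0.0033,0,0,0,0],[-0.018,-0.003,0,0,0,0],[-0.016,-0.003,0,0,0,0],[-0.012,-0.002,0,0,0,0],[-0.006,-0.002,0,0,0,0],[-0.0034,0,0,0,0,0],[0,0,-0.01,0,0,0],[0,0,-0.015,0,0,0],[0,0,-0.015,0,0,0],[0,0,-0.01,0,0,0],[0,0,-0.008,0,0,0],[0,0,0,0,0,0],[0,0,0,0,0,0]]]' 0
```

```text
[   5    8   39   43 1005] [258.67661692 273.95820896]
[  46   23   41   44 1073] [301.20876048 289.73438956]
[279.9426887  281.84629926] [0.00233519 0.00107543 0.04161133]
time: 12.65
tool_pos: [0.5933, -0.1308, 0.204]
tool_rot: [-0.001, -0.088, 0.996, 0.0]
contact_force: [0.2, -0.1, -1.4]
gripper_width: 0.436
grasp_force: 60.5
```

```bash
python3 -m handwheel '[[[-0.0012,0.0004,-0.005,0,0,0],[0,0,-0.007,0,0,0],[0,0,-0.006,0,0,0],[0,0,-0.004,0,0,0],[0,0,-0.004,0,0,0],[0,0,-0.003,0,0,0],[0,0,-0.002,0,0,0],[0,0,-0.001,0,0,0],[0,0,0,0,0,0],[0,0,0,0,0,0]]]' 0
```

```text
time: 13.48
tool_pos: [0.5925, -0.1307, 0.1735]
tool_rot: [0.0, -0.088, 0.996, -0.0]
contact_force: [0.5, 0.5, -1.8]
gripper_width: 0.437
grasp_force: 60.5
```

```bash
python3 -m handwheel '[[[0,0,-0.001,0,0,0],[0,0,-0.001,0,0,0],[0,0,-0.001,0,0,0],[0,0,-0.001,0,0,0],[0,0,0,0,0,0],[0,0,0,0,0,0]]]' 0
```

```text
time: 13.98
tool_pos: [0.5923, -0.1306, 0.1692]
tool_rot: [-0.0, -0.088, 0.996, 0.0]
contact_force: [0.1, 0.4, -2.2]
gripper_width: 0.438
grasp_force: 60.5
```

```bash
python3 -m handwheel '[[[0,0,-0.0007,0,0,0],[0,0,-0.0007,0,0,0],[0,0,-0.0006,0,0,0],[0,0,0,0,0,0],[0,0,0,0,0,0]]]' 0
```

```text
time: 14.4
tool_pos: [0.593, -0.1308, 0.1686]
tool_rot: [0.001, -0.088, 0.996, -0.0]
contact_force: [-0.7, 0.1, 5.1]
gripper_width: 0.441
grasp_force: 61.1
```

```bash
python3 -m handwheel '[[[0,0,0,0,0,0],[0,0,0,0,0,0],[0,0,0,0,0,0],[0,0,0,0,0,0],[0,0,0,0,0,0],[0,0,0.01,0,0,0],[0,0,0.02,0,0,0],[0,0,0.03,0,0,0],[0,0,0.03,0,0,0],[0,0,0.02,0,0,0],[0,0,0,0,0,0],[0,0,0,0,0,0]]]' 0.9
python3 - <<'E'
from h import *
np.set_printoptions(precision=4,suppress=True)
im,d=grab_frame("wrist");cv2.imwrite("pics/w5.png",im);np.save("w5d.npy",d)
for t,z in (("lever_axis",.046),("lever_grip",.097)):
    for q in pinpoint("wrist",t)[:1]: print(t,np.round(q["position"],1),round(q["conf"],2),atz("wrist",q["position"],z)[:2])
E
```

```text
time: 15.4
tool_pos: [0.5933, -0.131, 0.28]
tool_rot: [0.002, -0.088, 0.996, -0.001]
contact_force: [-0.8, 0.1, -0.1]
gripper_width: 0.899
grasp_force: 0.0
lever_grip [179.1  60.1] 0.61 [ 0.4933 -0.2469]
```

View pics/w5.png

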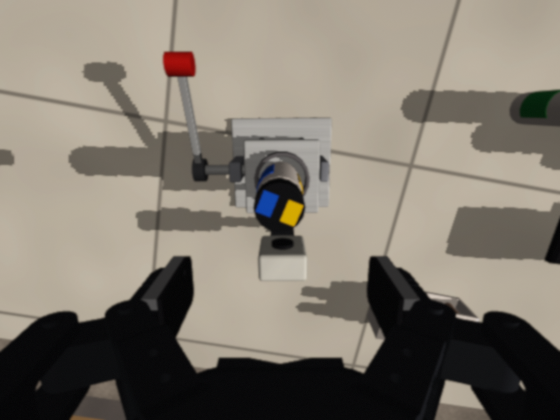

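```bash
python3 - <<'E'
from h import *
np.set_printoptions(precision=4,suppress=True)
im=cv2.imread("pics/w5.png");d=np.load("w5d.npy");h=cv2.cvtColor(im,40)
m=((h[...,0]<8)|(h[...,0]>172))&(h[...,1]>150)&(h[...,2]>80);m[120:]=0
v,u=np.nonzero(m);print(len(u),u.mean(),v.mean(),atz("wrist",(u.mean(),v.mean()),.101)[:2])
P=cloud("wrist",d,m);print(np.median(P,0),P.max(0)-P.min(0), state()["joint_pos"])
E
python3 -m handwheel '[[[-0.01,-0.014,0,0,0,0],[-0.014,-0.018,0,0,0,0],[-0.016,-0.02,0,0,0,0],[-0.016,-0.02,0,0,0,0],[-0.016,-0.02,0,0,0,0],[-0.014,-0.016,-0.01,0,0,0],[-0.0093,-0.01,-0.02,0,0,0],[0,0,-0.03,0,0,0],[0,0,-0.03,0,0,0],[0,0,-0.02,0,0,0],[0,0,0,0,0,0],[0,0,0,0,0,0]]]' 0.9
```

```text
692 179.05780346820808 63.328034682080926 [ 0.4966 -0.2455]
[ 0.4968 -0.2445  0.1035] [0.0244 0.0268 0.0207] [-0.3397 -0.0232  1.5696 -0.      1.5983 -2.0869]
time: 16.55
tool_pos: [0.4956, -0.2477, 0.1647]
tool_rot: [-0.002, -0.088, 0.996, 0.002]
contact_force: [0.8, -0.3, 1.1]
gripper_width: 0.897
grasp_force: 0.0
```

```bash
python3 -m handwheel '[[[0.0012,0.0005,-0.02,0,0,0],[0,0,-0.025,0,0,0],[0,0,-0.02,0,0,0],[0,0,-0.015,0,0,0],[0,0,-0.009,0,0,0],[0,0,0,0,0,0],[0,0,0,0,0,0]]]' 0.9
python3 -m handwheel '[[[0,0,0,0,0,0],[0,0,0,0,0,0],[0,0,0,0,0,0],[0,0,0,0,0,0],[0,0,0,0,0,0],[0,0,0,0,0,0],[0,0,0,0,0,0],[0,0,0,0,0,0],[0,0,0,0,0,0],[0,0,0,0,0,0]]]' 0
```

```text
time: 17.13
tool_pos: [0.499, -0.2486, 0.0796]
tool_rot: [0.001, -0.088, 0.996, -0.0]
contact_force: [-0.3, -0.3, -0.1]
gripper_width: 0.899
grasp_force: 0.0
time: 17.97
tool_pos: [0.4993, -0.2487, 0.0799]
tool_rot: [0.001, -0.088, 0.996, -0.001]
contact_force: [0.1, 0.9, 5.6]
gripper_width: 0.002
grasp_force: 2.9
```

Run:
```python
from h import *
im,d=grab_frame("wrist");im2,_=grab_frame("side")
cv2.imwrite("pics/w6.png",np.hstack([cv2.resize(im,(440,330)),cv2.resize(im2[200:350,190:350],(352,330),interpolation=3)]))
```

```text
(no output)
```

View pics/w6.png

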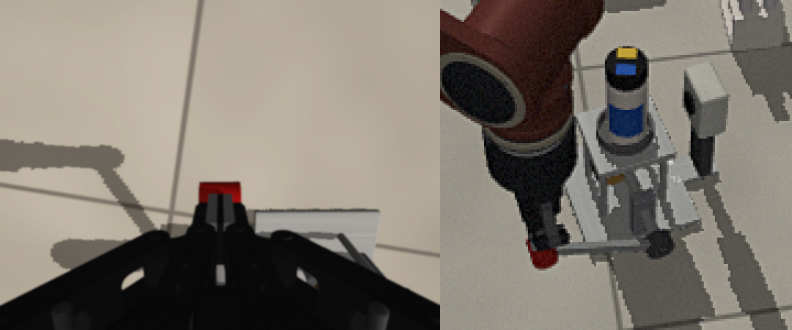

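Run:
```python
from h import *
np.set_printoptions(precision=4,suppress=True)
print(state()["tool_pos"],state()["contact_force"],state()["gripper_width"])
for c,roi in (("wrist",(150,300,220,340)),("side",(280,340,215,260))):
    im,d=grab_frame(c);h=cv2.cvtColor(im,40)
    m=((h[...,0]<8)|(h[...,0]>172))&(h[...,1]>150)&(h[...,2]>50);k=np.zeros_like(m);k[roi[0]:roi[1],roi[2]:roi[3]]=1;m&=k
    P=cloud(c,d,m);v,u=np.nonzero(m);print(c,len(u),u.mean(),v.mean(),np.median(P,0),np.percentile(P,5,axis=0),np.percentile(P,95,axis=0))
    for q in pinpoint(c,"lever_grip")[:1]: print(q)
```

```text
[ 0.4993 -0.2487  0.0799] [0.8125 0.2571 6.4058] -0.005281820428454169
wrist 969 279.71517027863774 242.7389060887513 [ 0.4901 -0.2499  0.1043] [ 0.4867 -0.2608  0.0991] [ 0.4953 -0.2385  0.1087]
{'position': [278.4, 255.2], 'conf': 0.56}
side 86 236.22093023255815 316.5581395348837 [ 0.4989 -0.2625  0.1012] [ 0.4884 -0.2651  0.0906] [ 0.5092 -0.2486  0.1082]
{'position': [234.2, 315.6], 'conf': 0.93}
```

Run:
```python
from h import *
np.set_printoptions(precision=4,suppress=True)
s=state();R=np.array(cv2.Rodrigues(np.zeros(3))[0])
from scipy.spatial.transform import Rotation as Ro
q=s["tool_rot"];z=Ro.from_quat([q[1],q[2],q[3],q[0]]).apply([0,0,1]);print(z,s["joint_pos"])
ims=[]
for c in("wrist","side"):
    im,d=grab_frame(c);i=camera_info(c);T=np.linalg.inv(np.array(i["T"]))
    for k in(0,.019,.04):
        p=T[:3,:3]@(s["tool_pos"]-z*k)+T[:3,3];u=i["cx"]-p[0]/p[2]*i["fx"];v=i["cy"]+p[1]/p[2]*i["fy"];print(c,k,u,v,-p[2],d[int(round(v)),int(round(u))])
        cv2.circle(im,(int(round(u)),int(round(v))),1,(0,255,0),-1)
    u,v=(279,255) if c=="wrist" else (236,310)
    ims.append(cv2.resize(im[v-50:v+50,u-60:u+60],(400,333),interpolation=cv2.INTER_NEAREST))
cv2.imwrite("pics/c7.png",np.hstack(ims))
```

```text
[ 0.0024 -0.0013 -1.    ] [-0.5957 -0.      1.8794  0.0002  1.2595 -2.343 ]
wrist 0 278.87766634496217 240.68576465480692 0.18425962854569386 0.15862061
wrist 0.019 278.727061300422 254.96011232686368 0.16598307730505588 0.14054118
wrist 0.04 278.5166691762359 274.9010800233036 0.14578267856540336 0.1228761
side 0 236.3028097922164 316.7386672319161 1.0752279345384377 1.0478028
side 0.019 235.7598960474319 311.7218117867286 1.0615520214342364 0.943412
side 0.04 235.14332351459956 306.024304036357 1.046436538529593 0.9608812
```

View pics/c7.png

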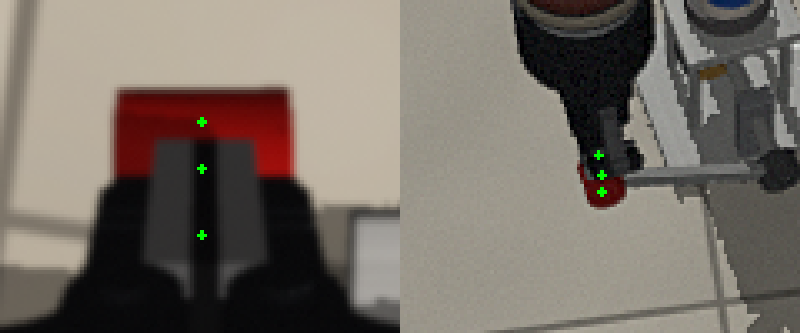

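```bash
python3 -m handwheel '[[[0,0,0.01,0,0,0],[0,0,0.02,0,0,0],[0,0,0.02,0,0,0],[0,0,0.01,0,0,0],[0,0,0,0,0,0],[0,0,0,0,0,0],[0,0,0,0,0,0],[0,0,0,0,0,0]]]' 0
python3 - <<'E'
from h import *
np.set_printoptions(precision=4,suppress=True)
s=state()
im,d=grab_frame("wrist");cv2.imwrite("pics/w8.png",im)
P=cloud("wrist",d,np.ones(d.shape,bool))-s["tool_pos"]
k=(abs(P[:,1])<.014)&(abs(P[:,0])<.02)&(P[:,2]>-.02)&(P[:,2]<.08)
print(k.sum(),np.histogram(P[k,2],bins=np.arange(-.02,.081,.01)),P[k].min(0))
T=np.array(camera_info("wrist")["T"]);print(T[:3,3]-s["tool_pos"])
E
```

```text
time: 19.03
tool_pos: [0.4973, -0.2475, 0.1365]
tool_rot: [-0.001, -0.088, 0.996, 0.001]
contact_force: [1.5, 0.1, -0.5]
gripper_width: 0.004
grasp_force: 0.0
4410 (array([   0,    0,    0,    0,    0,  274,  657,  771, 1005, 1703]), array([-0.02, -0.01,  0.  ,  0.01,  0.02,  0.03,  0.04,  0.05,  0.06,
        0.07,  0.08])) [-0.0151 -0.014   0.0332]
[-0.0676 -0.0117  0.1722]
```

```bash
python3 -m handwheel '[[[0,-0.001,0,0,0,0],[0,0,0,0,0,0],[0,0,0,0,0,0],[0,0,0,0,0,0],[0,0,0,0,0,0],[0,0,0,0,0,0],[0,0,-0.015,0,0,0],[0,0,-0.02,0,0,0],[0,0,-0.02,0,0,0],[0,0,-0.02,0,0,0],[0,0,-0.012,0,0,0],[0,0,-0.003,0,0,0],[0,0,0,0,0,0],[0,0,0,0,0,0]]]' 0.9
python3 -m handwheel '[[[0,0,0,0,0,0],[0,0,0,0,0,0],[0,0,0,0,0,0],[0,0,0,0,0,0],[0,0,0,0,0,0],[0,0,0,0,0,0],[0,0,0,0,0,0],[0,0,0,0,0,0],[0,0,0,0,0,0],[0,0,0,0,0,0]]]' 0
```

```text
time: 20.25
tool_pos: [0.4989, -0.2495, 0.0493]
tool_rot: [0.001, -0.088, 0.996, -0.0]
contact_force: [0.4, 0.6, -0.7]
gripper_width: 0.901
grasp_force: 0.0
time: 21.08
tool_pos: [0.4985, -0.2491, 0.0491]
tool_rot: [0.0, -0.088, 0.996, 0.0]
contact_force: [-2.8, 2.3, 5.9]
gripper_width: 0.296
grasp_force: 59.0
```

```bash
python3 -m handwheel '[[[0.004,0.0007,0.0078,0,0,0],[0.0041,0.0007,0.0076,0,0,0],[0.005,0.0009,0.0072,0,0,0],[0.0051,0.0009,0.0069,0,0,0],[0.0059,0.001,0.0064,0,0,0],[0.006,0.0011,0.0061,0,0,0],[0.0067,0.0012,0.0055,0,0,0],[0.0068,0.0012,0.0052,0,0,0],[0,0,0,0,0,0],[0,0,0,0,0,0]]]' 0
```

```text
time: 21.92
tool_pos: [0.5421, -0.2409, 0.1011]
tool_rot: [-0.0, -0.088, 0.996, 0.001]
contact_force: [-3.5, -1.4, -5.4]
gripper_width: 0.294
grasp_force: 61.0
```

```bash
python3 -m handwheel '[[[0.0073,0.0013,0.0046,0,0,0],[0.0076,0.0014,0.0042,0,0,0],[0.0078,0.0014,0.0035,0,0,0],[0.0081,0.0015,0.003,0,0,0],[0.0083,0.0015,0.0023,0,0,0],[0.0084,0.0015,0.0019,0,0,0],[0.0064,0.0012,0.001,0,0,0],[0.0064,0.0011,0.0006,0,0,0],[0.0043,0.0008,0.0002,0,0,0],[0.0043,0.0007,0.0001,0,0,0],[0,0,0,0,0,0],[0,0,0,0,0,0],[0,0,0,0,0,0]]]' 0
python3 - <<'E'
from h import *
np.set_printoptions(precision=4,suppress=True)
ims=[]
im,d=grab_frame("side");h=cv2.cvtColor(im,40)
m=((h[...,0]<8)|(h[...,0]>172))&(h[...,1]>150)&(h[...,2]>50);m[:230]=0;m[340:]=0;m[:,:230]=0;m[:,330:]=0
v,u=np.nonzero(m);P=cloud("side",d,m);print(len(u),u.mean(),v.mean(),np.median(P,0),np.percentile(P,[5,95],axis=0))
for t in("lever_grip","lever_axis","platform"):
    for q in pinpoint("side",t)[:1]:print(t,q)
cv2.imwrite("pics/s9.png",cv2.resize(im[180:340,200:360],(600,600),interpolation=3))
E
```

```text
time: 23.0
tool_pos: [0.6098, -0.2282, 0.1228]
tool_rot: [-0.001, -0.088, 0.996, 0.001]
contact_force: [-7.4, 0.7, -2.2]
gripper_width: 0.294
grasp_force: 59.2
102 282.37254901960785 277.8333333333333 [ 0.5956 -0.2365  0.1782] [[ 0.59   -0.2466  0.1669]
 [ 0.6016 -0.2218  0.1823]]
lever_grip {'position': [286.4, 278.6], 'conf': 0.91}
lever_axis {'position': [286.7, 309.3], 'conf': 0.82}
platform {'position': [272.0, 254.6], 'conf': 0.6}
```

View pics/s9.png

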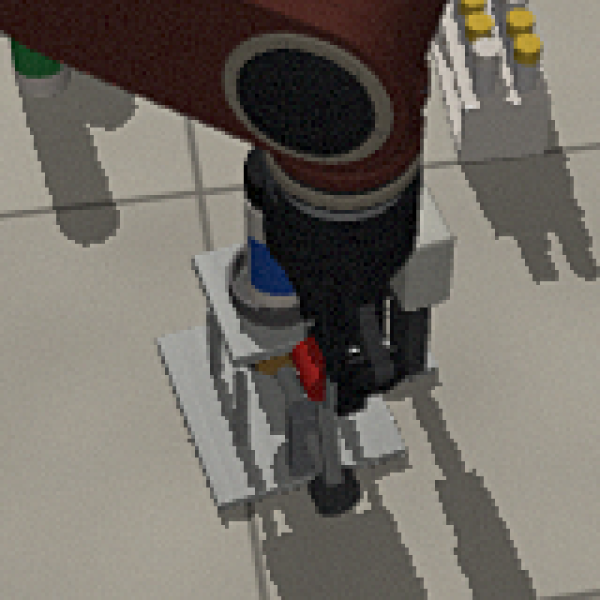

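Run:
```python
from h import *
i=camera_info("side");T=np.linalg.inv(np.array(i["T"]))
def pr(p):
    p=T[:3,:3]@np.array(p)+T[:3,3];return np.round([i["cx"]-p[0]/p[2]*i["fx"],i["cy"]+p[1]/p[2]*i["fy"]],1)
a=np.array([.6114,-.2284,.046]);ex=np.array([.984,.177,0])
print(pr(a))
for f in(-10,-5,0,5):
    r=np.radians(f);print(f,pr(a+.125*(ex*np.sin(r)+np.array([0,0,np.cos(r)]))))
print(pr([.5937,-.13,.099]),pr([.5937,-.13,.112]))
for _ in range(3): print(state()["tool_pos"],state()["contact_force"])
```

```text
[288.6 309.9]
-10 [279.2 279.1]
-5 [284.4 277.1]
0 [289.6 275.5]
5 [294.8 274.2]
[273.5 259.2] [273.5 255.6]
[ 0.60971113 -0.22828694  0.12277109] [-6.32449644  1.34677782 -2.18122831]
[ 0.60971113 -0.22828694  0.12277109] [-6.32449644  1.34677782 -2.18122831]
[ 0.60971113 -0.22828694  0.12277109] [-6.32449644  1.34677782 -2.18122831]
```

```bash
python3 -m handwheel '[[[0.002,0.0003,0,0,0,0],[0.001,0.0002,0,0,0,0],[0,0,0,0,0,0],[0,0,0,0,0,0],[0,0,0,0,0,0]]]' 0
python3 - <<'E'
from h import *
np.set_printoptions(linewidth=200)
im=np.mean([grab_frame("side")[0].astype(float) for _ in range(4)],0)
g=im.mean(2).astype(int)
for r in range(270,316,2):print(r,g[r,276:300])
for t in("lever_grip","lever_axis"):
    print(t,[q["position"] for q in pinpoint("side",t)[:1]],[q["position"] for q in pinpoint("top",t)[:1]])
cv2.imwrite("pics/s10.png",cv2.resize(im[265:320,262:317].astype(np.uint8),(600,600),interpolation=3))
E
```

```text
time: 23.62
tool_pos: [0.6125, -0.2277, 0.1228]
tool_rot: [-0.002, -0.088, 0.996, 0.001]
contact_force: [-8.1, 0.8, -2.5]
gripper_width: 0.289
grasp_force: 59.1
270 [83 84 83 87 90 76 51 31 35 20  7 15 17 14 11 19 19 16 16 10 14 19 30 47]
272 [84 83 82 57 44 57 63 35 34 38 25  8 18 18 14 19  7 26 66 46 95 16 25 37]
274 [57 35 41 27 45 49 58 66 37 32 39 35 12 19 17 17  9  4  1  4 16 29 31 28]
276 [57 55 51 31 34 46 51 59 65 37 34 36  6 10 19 18 13 17 28 41 26  8 15 17]
278 [ 75  68 100 182  90  32  48  55  62  67  38  33  16  13  21  12  10  15   9  12  12  17  23  19]
280 [ 75  70  63 118 174  22  37  50  58  65  47  36  28  14  18  15  12  10  10  14  16  21  22  19]
282 [ 77  75  69  63 113 175  31  37  35  33  32  40  48  77  81   9  15  12  15  11   5  14  18  10]
284 [ 68  75  75  66  60 113 175  34  26  31  32  37  46  78  75   4  18   7  14  12  12   9  11  24]
286 [ 70  70  75  74  64  60  99 109  43  41  45  36  46  77  75   5   8  12  16   9  16  10  48 134]
288 [ 69  61  57  59  58  58  61  59  56  57  76  70  63  77  71   5  11  12   5   5  23  25  83 165]
290 [ 58  57  6
[... 628 characters left out ...]
0  66  74  73  43  73  72  66  72 121 164 152  78  77  76  74  81  89]
304 [81 43 60 60 58 58 56 48 71 71 54 78 70 69 69 71 58 69 76 72 78 94 76 62]
306 [79 61 58 60 59 63 75 70 56 36 42 69 73 71 70 63 22 26 60 93 87 87 86 83]
308 [ 80  83  93 102  94  83  59  23  29  30  35  64  73  73  67  50  26  24  24  56  91  88  85  99]
310 [79 96 78 62 90 90 36 23 28 31 31 35 34 31 31 33 32 30 29 40 95 98 82 80]
312 [ 89  89  86  88  88  90  89  22  23  29  30  26  35  32  34  36  34  30  26  28  89 160  76  83]
314 [ 87  87  88  87  88  87  90  90  21  27  32  32  35  33  33  30  30  23  50 115 164 161 156  78]
lever_grip [[284.9, 275.9]] [[400.2, 258.4]]
lever_axis [[286.0, 309.7]] [[381.6, 206.9]]
```

View pics/s10.png

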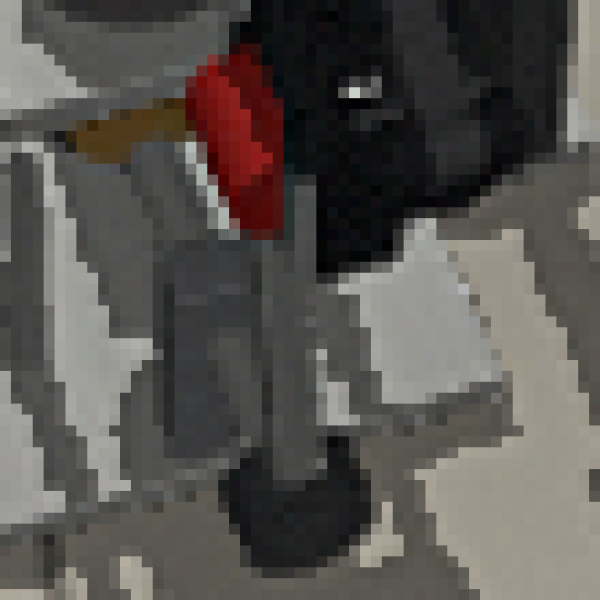

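Run:
```python
from h import *
np.set_printoptions(precision=4,suppress=True)
s=state();ex=np.array([.984,.177,0])
im,d=grab_frame("wrist");h=cv2.cvtColor(im,40)
m=((h[...,0]<8)|(h[...,0]>172))&(h[...,1]>150)&(h[...,2]>40);m[:150]=0;m[330:]=0;m[:,:200]=0;m[:,360:]=0
v,u=np.nonzero(m);print(len(u),u.min(),u.max(),np.percentile(v,[0,2,50,98]))
P=cloud("wrist",d,m)
print(np.percentile(P@ex-s["tool_pos"]@ex,[1,5,50,95]),np.percentile(P[:,2],[1,50,99]))
# silhouette edge: ray tangent to cylinder r=12 whose centre is at z=.171 -> solve centre offset
v0=np.percentile(v,1)-.5
o,dr,_=ray("wrist",(u.mean(),v0));a=np.array([o@ex,o[2]]);b=np.array([dr@ex,dr[2]]);b/=np.linalg.norm(b)
n=np.array([-b[1],b[0]]);n*=np.sign(n[0])   # towards +ex
c0=a+n*.012+b*((.171-(a+n*.012)[1])/b[1]);print("grip lift-x minus tool",c0[0]-s["tool_pos"]@ex,"minus axis",c0[0]-np.array([.6114,-.2284,0])@ex)
print(pinpoint("wrist","lever_grip")[:1])
cv2.imwrite("pics/w11.png",im)
```

```text
3922 245 315 [237. 239. 266. 293.]
[-0.0207 -0.0203 -0.0134 -0.0023] [0.1714 0.1816 0.1843]
grip lift-x minus tool -0.00767281691363586 minus axis -0.00652340811568719
[{'position': [279.3, 268.1], 'conf': 0.58}]
```

```bash
python3 -m handwheel '[[[0.002,0.0004,0,0,0,0],[0.002,0.0004,0,0,0,0],[0.001,0.0001,0,0,0,0],[0,0,0,0,0,0],[0,0,0,0,0,0],[0,0,0,0,0,0]]]' 0
python3 - <<'E'
from h import *
ex=np.array([.984,.177,0]);s=state()
im,d=grab_frame("wrist");h=cv2.cvtColor(im,40)
m=((h[...,0]<8)|(h[...,0]>172))&(h[...,1]>150)&(h[...,2]>40);m[:150]=0;m[330:]=0;m[:,:200]=0;m[:,360:]=0
v,u=np.nonzero(m);v0=np.percentile(v,1)-.5
o,dr,_=ray("wrist",(u.mean(),v0));a=np.array([o@ex,o[2]]);b=np.array([dr@ex,dr[2]]);b/=np.linalg.norm(b)
n=np.array([-b[1],b[0]]);n*=np.sign(n[0])
c0=a+n*.012+b*((.171-(a+n*.012)[1])/b[1]);print(c0[0]-s["tool_pos"]@ex,c0[0]-np.array([.6114,-.2284,0])@ex)
A=[];G=[]
for _ in range(4):
    im=grab_frame("side")[0]
    A+= [q["position"] for q in pinpoint("side","lever_axis")[:1]];G+=[q["position"] for q in pinpoint("side","lever_grip")[:1]]
print(np.mean(A,0),np.mean(G,0),len(A),len(G))
g=im.mean(2).astype(int)
for r in range(284,312,3):print(r,g[r,280:296])
print([ (q["position"],q["conf"]) for q in pinpoint("side","platform")[:1]])
E
```

```text
time: 24.62
tool_pos: [0.6175, -0.2268, 0.1227]
tool_rot: [-0.002, -0.088, 0.996, 0.001]
contact_force: [-7.2, 0.8, -1.0]
gripper_width: 0.292
grasp_force: 58.9
-0.0081518265519398 -0.0018647637934915418
[287.9  311.05] [286.36666667 276.8       ] 4 3
284 [ 59 111 168 166 165  90  24  34  39  32  35  72  75  44  20  10]
287 [53 60 59 53 54 56 56 70 67 73 64 63 76 10  9 16]
290 [ 60  59  60  60  67  60  53  65  77  70  73  73  97 174 140 177]
293 [ 55  57  57  57  59  58  56  70  70  69  72  73  82  74  91 166]
296 [56 65 77 75 69 63 41 59 73 71 67 72 85 82 78 93]
299 [55 55 70 72 74 74 54 60 73 69 64 72 92 86 76 69]
302 [ 60  60  61  72  71  73  62  56  74  69  65  87 170 151  78  77]
305 [56 55 57 57 77 73 52 55 74 73 71 72  5 18 57 86]
308 [100  80  58  23  27  32  33  45  75  74  70  57  29  23  28  58]
311 [91 89 55 21 28 25 36 28 29 24 36 33 32 32 26 31]
[([328.1, 202.3], 0.68)]
```

```bash
python3 -m handwheel '[[[0.0014,0.0002,0,0,0,0],[0,0,0,0,0,0],[0,0,0,0,0,0],[0,0,0,0,0,0],[0,0,0,0,0,0],[0,0,0,0,0,0]]]' 0
python3 -c "
from plant import job_done
print(job_done())"
```

```text
time: 25.82
tool_pos: [0.6187, -0.2266, 0.1227]
tool_rot: [-0.002, -0.088, 0.996, 0.001]
contact_force: [-7.3, 1.4, -1.6]
gripper_width: 0.291
grasp_force: 59.0
the job is handed in; nothing more can be done
None
```

I handed the job in at about 26 s: both labels shown to the reader, blue first; the bottle stands in the socket, released; and the gripper holds the lever upright, to within about 1° by the cameras. My first grab at the lever closed on top of the grip, so I regripped lower; the spare bottles and rack were not touched.

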